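# Lock the coil winder's wire-tension adjuster with a wrench holding its barrel

### The arm

A 7-joint arm with a two-finger parallel gripper is mounted at the origin on the work surface. World frame = base frame: x ahead of the robot, y to its left, z up, the work surface at z = 0. Lengths are in mm, angles in rad, forces in N, time in s.
With the tool pointing down it reaches from about 425 to 975 mm from the base axis. Payload 16.7 kg.
Tool frame: the origin (TCP) lies on the centre line of the jaws, within the pads' length; the fingertips stand 8 mm ahead of it and the grasp point (between the pads) lies 11 mm behind it; z points along the fingers, y is the line along which they close (so a half turn about z gives the same grasp; the last joint's range is limited). The gripper opens to 85 mm and grips with 20 to 120 N. Pads are 22 mm wide; open, the fingers measure 114 mm over their backs; the gripper's body (76 mm by 85 mm) begins 54 mm behind the grasp point. The pads swing forward as they close: fully open they stand 13 mm farther back than shut.
Start: joints at [0.982, 0.426, 0.074, 1.606, -0.034, 1.111, -0.067], TCP at [287.352, -610.742, 239.302] pointing down, gripper open.
Joint ranges: [-2.85, 2.85], [-0.5, 2.14], [-1.23, 1.37], [0.21, 2.46], [-1.02, 4.16], [0.16, 2.05], [-2.73, 2.73]. Speed limits (rad/s): [1.89, 1.89, 2.39, 2.39, 3.01, 3.01, 3.01].

### API

Orientations are given as a unit quaternion [w, x, y, z].
In Python, from station import r, eyes, order gives the robot as it stands (r), with the cameras (eyes) and the job (order).
- The arm moves only by the tool run_rows, called after "Emit:" by a JSON object that holds its "name" and its "arguments", one argument or row to a line. Schema: {"type":"object","properties":{"plan":{"type":"object","properties":{"tx":{"type":"array","items":{"type":"number"},"minItems":1,"maxItems":20},"ty":{"type":"array","items":{"type":"number"},"minItems":1,"maxItems":20},"tz":{"type":"array","items":{"type":"number"},"minItems":1,"maxItems":20},"rz":{"type":"array","items":{"type":"number"},"minItems":1,"maxItems":20},"finger_gap":{"type":"array","items":{"type":"number"},"minItems":1,"maxItems":20}},"additionalProperties":false,"required":["tx","ty","tz","rz","finger_gap"]},"only":{"type":"string"},"quiet":{"type":"boolean"},"lines":{"type":"string"}},"required":["plan"],"additionalProperties":false}. plan is an object with one list for each field, all of the same length, 1 to 20, a row being the entries at one place: tx, ty, tz (the shift in mm), rz (a turn about the tool's z in rad), finger_gap (the finger opening in mm); each row shifts and turns the commanded pose from where the row before left it, along the tool's axes as they then stand; what a row does not reach is not made up. A row lasts 1/10 s, in which the tool goes at most 50 mm and 0.15 rad, less where a joint would pass 70% of its speed; a pose out of reach is approached as far as the arm can. The fingers move at their own pace and stop on an object; the grip force is fixed at half the most. Time passes only in rows, so rows that do not move let the fingers close. The tool returns the time, the measured TCP pose, the force, the opening and the grip force at its end. only (a regular expression) keeps the lines of the reply that match it, lines (a string "A,B") keeps lines A to B, and quiet returns only ok. Input that does not fit is refused with a message, and nothing moves.
- r.get_state(): the state, without advancing time (a new reading comes with each control period).
- eyes.snapshot(name): name is "side" or "top" or "wrist"; returns the picture (480x640x3 uint8, blue, green, red); there is no depth.
- eyes.calibration(name): a dict with "vertical_fov" (degrees; the focal length in pixels is half the picture's height over the tangent of half this angle, whatever the lens; pixels are square), "cx", "cy" (the principal point, pixels), "R" (3x3) and "t" (3): a world point X has camera coordinates R X + t; the wrist camera has in their place "mount" (4x4, takes a point from camera to tool coordinates, whose origin is the TCP and whose axes are the flange's). Camera axes: x right, y down, z forward; pixel columns grow to the right and rows downward; lengths in mm; the calibration is good to about 2 mm. A picture is of the moment at which its call begins: read the wrist's pose just before it. calibration takes no time and is no camera call.
- order.close_job(): hands the job in; it is judged then, once.
The state is a dict: "clock": time; "qpos": joint angles; "qvel": joint speeds; "tau": joint torques, N m; "tcp_pos": TCP position; "ee_rot": TCP orientation; "force": force on the tool from outside, world axes, zero at the start; "moment": the same for the moment, N m; "gripper_width": finger opening in mm; "grasp_force": force on a finger pad.
Only numpy, scipy, OpenCV 4.12 (cv2) and the standard library are available. Lean on these libraries where they do the work, as an engineer would, in place of code of your own. Each camera call takes 0.05 s, during which the arm holds its last target. There are 200 camera calls.

### The job

The adjuster barrel of the coil winder's wire tensioner is set right, but its knurled lock ring is slack, and the barrel turns along with the ring unless it is held. Take the wrench that fits the barrel's two flats from the rack, put it down over the flats with its handle lying on the traverse box, where the guide post stops it, and turn the lock ring clockwise until it is firmly tight, without losing the barrel's setting. Then take the wrench off again, lay it flat on the bench and let go; do not knock over the bottle or the wire spool.

Things in the scene. Friction and masses are not known exactly. Their poses are not given: they have to be found in the camera images.
- tensioner: Wire tensioner, bolted down: green bed 130 x 245 x 12 mm, round grey brake housing (90 mm across, top face 48 mm above the bench) and green traverse box (100 x 80 mm, flat top 75 mm above the bench) on its -y side, y = -95 to -175 mm. Origin: on the housing's and barrel's common vertical axis, at bench height; z up.
- barrel_top (a point): Centre of the steel adjuster barrel's top end, 92 mm above the bench; axes turn with the barrel, z up. 44 mm across; its top 16 mm, down to a shoulder 76 mm above the bench, has two flats 32 mm apart facing +x and -x. A wrench lowered over them, mouth to +y, handle to -y, rests on the shoulder and the traverse box. The barrel turns in the housing at only 0.06 N m.
- barrel_index (a point): End of the black index line on the barrel's top, at its rim, 22 mm from the axis on the barrel's +y side, 92 mm above the bench. It shows the barrel's setting.
- barrel (a joint): Angle of the barrel in the housing, rad, growing clockwise seen from above. Near 0 the barrel's axes are those of the tensioner.
- lock_ring (a joint): Angle of the lock ring on the barrel's thread, rad, growing clockwise seen from above (tightening). Negative while slack (-0.7 to -1.5); at 0 it is hard against the housing and goes no further. It runs on the thread against 0.25 N m, which drags the barrel along unless that is held; firmly tight means brought up to the stop with some 0.6 N m or more.
- ring_mid (a point): Centre of the knurled aluminium lock ring, on the barrel's axis, 59.5 mm above the bench. Ring 68 mm across, 21 mm high (49 to 70 mm above the bench), just above the housing. Above the housing only the barrel, the wrench on it, and the traverse box and post (95 mm and more towards the tensioner's -y) stand near it.
- rack: Black wrench rack, fixed, 200 x 86 mm, with two combs (6 mm thick, at y = +31 and -31 mm) in whose slots three wrenches stand on edge along y, heads to +y, 60 mm apart in x. Slots 14 mm wide, bottoms 28 mm, comb tops 46 mm above the bench; a handle is free over 56 mm between the combs. Origin: middle of the underside. The bench between rack and tensioner is clear.
- wrench: The wrench that fits: open-ended, bare steel, 10 mm thick, jaw 34 mm, head 54 mm wide, straight handle 20 mm wide ending 155 mm behind the jaw's centre, 171 mm long, 0.26 kg, balance point 69 mm behind the jaw's centre. Origin: jaw centre, mid-thickness (5 mm up when flat); x out of the mouth, z across the thickness. In the rack the handle between the combs is centred 81 mm behind the origin.
- wrench_small: Smaller wrench of the same shape, jaw opening 25 mm, handle 17 mm wide, 146 mm long: too small. Origin at the centre of its jaw.
- wrench_large: Larger wrench of the same shape, jaw opening 42 mm, handle 24 mm wide, 187 mm long: too large. Origin at the centre of its jaw.
- bottle: Green glass bottle with a white cap, 48 mm across and 120 mm high, standing loose. Origin: centre of its underside, z up.
- spool: Spool of copper wire with white flanges, 90 mm across and 75 mm high, standing loose on a flange. Origin: centre of its underside, z up.
- guide_post: Upright steel wire-guide post, 14 mm across, on the traverse box at x = -19, y = -140 mm of the tensioner, 102 mm high. Origin: centre of its foot, 75 mm above the bench. The handle of a wrench on the flats passes on its +x side with 2 mm to spare when the barrel is at 0; dragged clockwise, it stops against the post.

How it is judged (in metres and radians):
On the way, in this order (a step that is already met when the one before it is completed fails the run):
1. the wrench sits on the barrel's flats, down on the shoulder (horizontal distance between wrench and barrel_top below 0.006 m and z of wrench in the frame of barrel_top between -0.016 and -0.006 m), for 0.2 s.
2. the lock ring is firmly tight, the wrench bearing on the guide post (all of step 1 and value of joint lock_ring above -0.03 rad and contact force between wrench and guide_post above 3 N), for 0.1 s.
At the end, for the whole second after the job is handed in: The lock ring is still up against its stop (within 0.03 rad), the barrel's index is within 5.5 mm (14 degrees) of where it started, the wrench lies flat and at rest on the bench (jaw centre below 10 mm), all let go, and bottle and spool stand upright (value of joint lock_ring above -0.03 rad and distance of barrel_index from where it was at the start of the episode below 0.0055 m and height (world z) of wrench below 0.01 m and linear speed of wrench below 0.02 m/s and angle between each of bottle, spool's own z axis and vertical below 0.2 rad); the robot touches nothing.
It fails at once if the bottle or the wire spool is knocked over (angle between any of bottle, spool's own z axis and vertical above 0.6 rad).
It also fails if it takes over 72 s, if anything falls off the work surface, if the arm or the gripper's body presses on something with over 40 N, if the wrist force passes 120 N, or if a joint passes its speed limit or range.

## Working session

There is one attempt and no reset: what is moved stays moved. The work goes in short steps, Python scripts to look and compute and a tool call to move; the robot and the scene stay as the last step left them, time stands still between calls to the robot, and variables do not carry over. Pictures are saved under pics/ and viewed, at most 10 in all, crops included, and the job is handed in when it is done.

```bash
ls; mkdir -p pics
```

Run:
```python
from station import r, eyes, order
import cv2,numpy as np
s=r.get_state();print(s)
for n in("side","top"):
    c=eyes.calibration(n);print(n,c)
    cv2.imwrite(f"pics/{n}0.png",eyes.snapshot(n))
print(eyes.calibration("wrist"))
```

```text
pics
station.py
{'clock': 0.0, 'qpos': array([ 0.98151146,  0.42667245,  0.07382764,  1.60661189, -0.03409832,
        1.11079697, -0.0671146 ]), 'qvel': array([ 7.05395196e-04, -1.01258155e-03,  1.54222363e-03, -4.68432785e-04,
       -1.30719489e-04, -2.31738883e-05,  8.94426181e-06]), 'tau': array([-6.39121263e-04, -9.49831510e+01,  3.76084507e+00, -4.63522947e+01,
        1.90408604e-02,  1.01312099e-02,  1.07407486e-04]), 'tcp_pos': array([ 287.19592834, -610.41571642,  238.64746384]), 'ee_rot': array([-5.90505503e-04,  9.75923404e-01,  2.18112655e-01, -1.72215867e-04]), 'force': array([ 0.58758687, -0.18364468,  0.01698256]), 'moment': array([ 0.01063803, -0.01169367, -0.01428197]), 'grasp_force': 0.0, 'gripper_width': 85.51789149059644}
side {'vertical_fov': 47.07014085500005, 'cx': 321.3150671165858, 'cy': 240.45078800950873, 'R': array([[-0.79022537, -0.61252696, -0.01883021],
       [-0.42530589,  0.57029444, -0.70276536],
       [ 0.4412015 , -0.54733442, -0.71117246]]), 't': array([ 521.67536469,  268.11206532, 1113.95131915])}
top {'vertical_fov': 44.43632860119801, 'cx': 325.610574656161, 'cy': 238.48193223219613, 'R': array([[ 0.02133625, -0.99963464, -0.01659399],
       [-0.98042528, -0.01767102, -0.19609694],
       [ 0.19573206,  0.02045314, -0.9804441 ]]), 't': array([  73.83595776,  624.28410335, 1341.64843618])}
{'vertical_fov': 61.54338838397695, 'cx': 320.807197411679, 'cy': 239.18334094154793, 'mount': array([[ 7.96422203e-04, -9.62840525e-01, -2.70069415e-01,
         6.86267838e+01],
       [ 9.99999501e-01,  9.29498496e-04, -3.64858100e-04,
        -4.21236595e-01],
       [ 6.02329280e-04, -2.70068990e-01,  9.62840785e-01,
        -1.35776562e+02],
       [ 0.00000000e+00,  0.00000000e+00,  0.00000000e+00,
         1.00000000e+00]])}
```

View pics/top0.png

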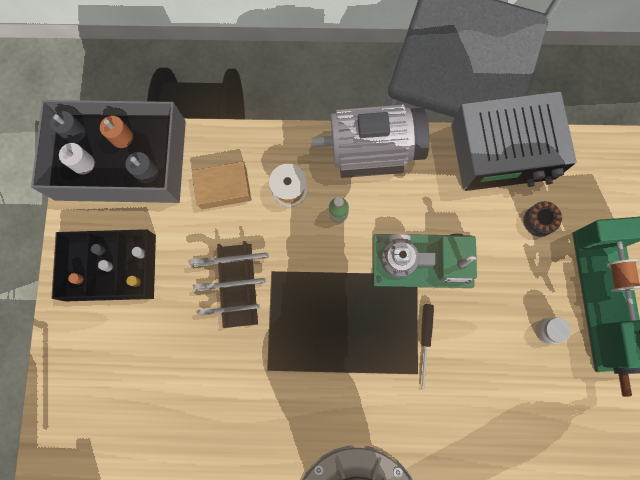

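View pics/side0.png

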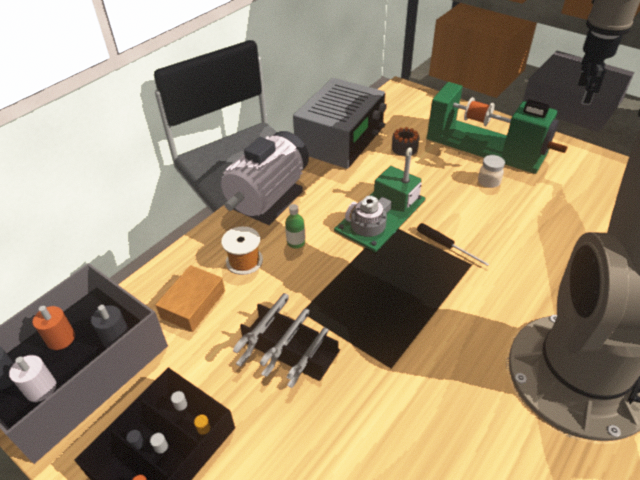

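The top view shows the tensioner with its barrel at about (402,255) and its box towards −y, at (460,258). The rack is at (238,285), with three wrenches whose heads point left (+y): the longest at row 260, the middle at 284 and the shortest at 309. The bottle is at (339,208), the spool at (288,184). The arm is clear of everything.

Create h.py:
```python
from station import r, eyes, order
import cv2,numpy as np
from scipy.spatial.transform import Rotation as Ro
def cam(n):
    c=eyes.calibration(n)
    f=240/np.tan(np.radians(c["vertical_fov"]/2))
    if n=="wrist":
        s=r.get_state(); q=s["ee_rot"]; Rt=Ro.from_quat([q[1],q[2],q[3],q[0]]).as_matrix()
        M=c["mount"]; Rc=Rt@M[:3,:3]; o=Rt@M[:3,3]+s["tcp_pos"]
    else:
        Rc=c["R"].T; o=-Rc@c["t"]
    return Rc,o,f,c["cx"],c["cy"]
def ray(C,u,v,z):
    Rc,o,f,cx,cy=C
    d=Rc@np.array([(u-cx)/f,(v-cy)/f,1]); return (o+d*(z-o[2])/d[2]).round(1)
def pix(C,X):
    Rc,o,f,cx,cy=C
    p=Rc.T@(np.array(X)-o); return (p[:2]/p[2]*f+[cx,cy]).round(1)
def turn(dx,dy):  # world move -> tool x,y
    q=r.get_state()["ee_rot"]; return Ro.from_quat([q[1],q[2],q[3],q[0]]).as_matrix().T@np.array([dx,dy,0])
```

Run:
```python
from h import *
C=cam("top")
for n,u,v,z in[("barrel",402,254.5,92),("wL head",194,262,48),("L tail",268,256,38),("M head",198,287,48),("M tail",265,281,38),("S head",199,312,48),("S tail",258,306,38),("bottle",338,202,120),("spool",287,181,75),
  ("rack TL",218,245,46),("rack TR",251,242,46),("rack BL",224,327,0),("rack BR",258,323,0),("bedTL",374,235,12),("bedTR",477,235,12),("bedBL",374,285,12),("bedBR",477,287,12),("post",458,237,177)]: print(n,ray(C,u,v,z))
s=r.get_state();q=s["ee_rot"];print(Ro.from_quat([q[1],q[2],q[3],q[0]]).as_matrix().round(3))
im=cv2.imread("pics/top0.png")
a=cv2.resize(im[235:335,180:280],None,fx=4,fy=4,interpolation=2);b=cv2.resize(im[220:300,370:470],None,fx=4,fy=4,interpolation=2)
b=cv2.copyMakeBorder(b,0,80,0,0,0);cv2.imwrite("pics/crop0.png",np.hstack([a,b]))
```

```text
barrel [582.1 -92.6  92. ]
wL head [562.2 401.6  48. ]
L tail [581.8 225.2  38. ]
M head [502.2 388.1  48. ]
M tail [520.9 230.   38. ]
S head [443. 382.  48.]
S tail [460.7 244.2  38. ]
bottle [697.9  58.  120. ]
spool [760.2 182.2  75. ]
rack TL [605.2 346.6  46. ]
rack TR [614.1 266.9  46. ]
rack BL [411.2 329.8   0. ]
rack BR [422.6 247.4   0. ]
bedTL [643.7 -32.5  12. ]
bedTR [ 648.3 -286.5   12. ]
bedBL [519.4 -33.1  12. ]
bedBR [ 519.4 -282.7   12. ]
post [ 608.3 -205.3  177. ]
[[ 0.905  0.426 -0.001]
 [ 0.426 -0.905  0.001]
 [-0.    -0.001 -1.   ]]
```

View pics/crop0.png

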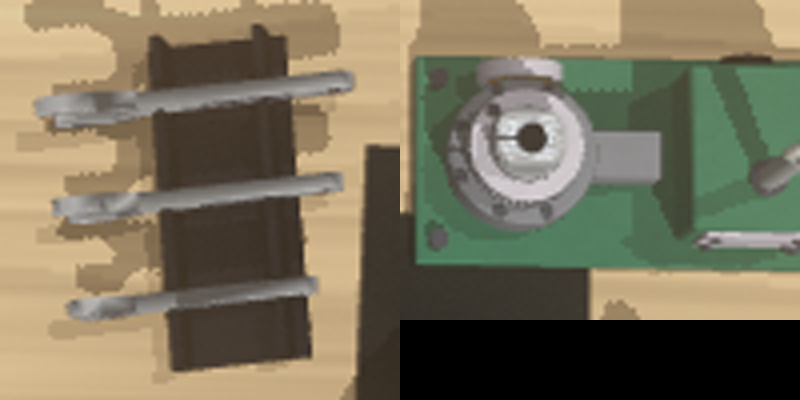

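The enlarged crop confirms it. The rack wrenches run at about 6.7° from world y, and the middle one is the medium size. The barrel bore is at about pixel (403,254), with the index line pointing left (+y). I'll move over the tensioner, aligning the tool on the way, and look with the wrist camera.

Emit:
{"name": "run_rows", "arguments": {
  "plan": {"tx":[34, 34, 34, 34, 34, 34, 34, 34, 34, 34, 34, 34, 34, 30], "ty":[-22, -22, -22, -22, -22, -22, -22, -22, -22, -22, -22, -22, -22, -23], "tz":[0, 0, 0, 0, 0, 0, 0, 0, 0, 0, 0, 0, 0, 0], "rz":[0, 0, 0, 0, 0, 0, 0, 0, 0, 0, 0, 0, 0, 0], "finger_gap":[85, 85, 85, 85, 85, 85, 85, 85, 85, 85, 85, 85, 85, 85]}
}}

```text
clock: 1.5
tcp_pos: [583.6, -128.5, 239.1]
ee_rot: [-0.0, 0.976, 0.218, -0.0]
force: [1.4, -0.0, -0.5]
gripper_width: 84.7
grasp_force: 0.0
```

Emit:
{"name": "run_rows", "arguments": {
  "plan": {"tx":[0, 0, 0, 0, 0, 0, 0, 0, 0, 0], "ty":[0, 0, 0, 0, 0, 0, 0, 0, 0, 0], "tz":[0, 0, 0, 0, 0, 0, 0, 0, 0, 0], "rz":[-0.14, -0.14, -0.14, -0.14, -0.14, -0.14, -0.14, -0.14, 0, 0], "finger_gap":[85, 85, 85, 85, 85, 85, 85, 85, 85, 85]}
}}

```text
clock: 2.5
tcp_pos: [582.7, -130.3, 239.1]
ee_rot: [-0.0, 0.713, 0.702, -0.0]
force: [-0.7, -0.5, -0.6]
gripper_width: 84.9
grasp_force: 0.0
```

Run:
```python
from h import *
C=cam("wrist");np.save("C1.npy",np.array(C,dtype=object),allow_pickle=True)
cv2.imwrite("pics/w1.png",eyes.snapshot("wrist"))
print(pix(C,[582,-92,92]))
q=r.get_state()["ee_rot"];print(Ro.from_quat([q[1],q[2],q[3],q[0]]).as_matrix().round(3),r.get_state()["qpos"].round(2))
```

```text
[319.1 172. ]
[[ 0.015  1.    -0.   ]
 [ 1.    -0.015  0.   ]
 [ 0.    -0.    -1.   ]] [ 0.41  0.32 -0.37  1.77  0.13  1.08 -0.02]
```

View pics/w1.png

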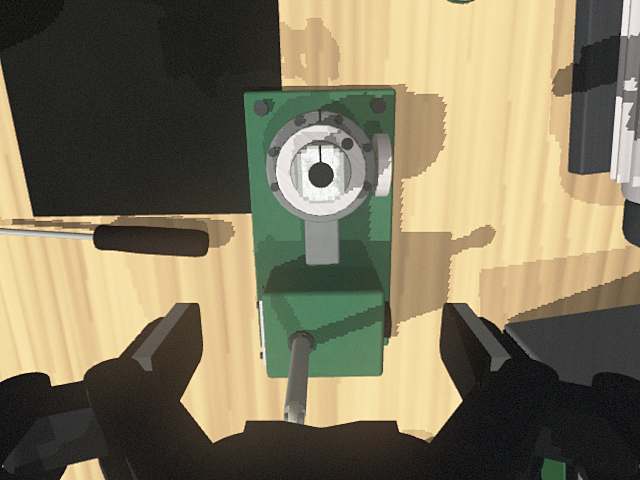

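The wrist picture shows the bore at (320,175), with the index line running up from it and the flats at columns ~301 and ~342. The guide post's foot is at (301,341), and the bed looks nearly aligned with the tool. I'll measure these.

Run:
```python
from h import *
C=np.load("C1.npy",allow_pickle=True);im=cv2.imread("pics/w1.png");g=cv2.cvtColor(im,6)
m=(g[155:195,300:340]<60).astype(np.uint8)
c=max(cv2.findContours(m,0,1)[0],key=cv2.contourArea);(u,v),rad=cv2.minEnclosingCircle(c);u+=300;v+=155
M=cv2.moments(c);print("bore",u,v,rad,M['m10']/M['m00']+300,M['m01']/M['m00']+155,ray(C,u,v,92))
for row in(165,185): print(row,g[row,292:352])
print(g[135:170,316:324].min(1), g[135:170,312:330].argmin(1)+312)
hsv=cv2.cvtColor(im,40);gm=cv2.inRange(hsv,(60,80,20),(90,255,255))[85:300,230:410]
for row in range(10,200,30):
    x=np.nonzero(gm[row])[0]+230
    if len(x): print(row+85,ray(C,x.min(),row+85,12),ray(C,x.max(),row+85,12))
print("box edges",ray(C,264,292,75),ray(C,381,292,75),ray(C,267,376,75),ray(C,383,376,75),"post",ray(C,301,341,75))
```

```text
bore 323.0 170.0 15.297158241271973 326.15555555555557 171.7 [584.8 -90.7  92. ]
165 [181 205 177 164 160 182 197 200 194 231 234 236 228 227 212 230 220 216
 224 213 131  62  54  60  66  59  73  65  69  68  63  62  67  61  52  51
  34 176 251 252 248 244 241 249 249 229 238 214 194 195 203 179 137 128
 138 137 138 140 108 152]
185 [241 196 177 196 172 160 182 199 200 200 226 239 250 246 241 237 228 242
 251 255 229 166  88  52  58  59  63  69  68  58  67  59  61  54  49  73
 178 253 245 222 235 226 217 224 218 208 202 198 194 200 200 206 162 131
 136 102 131 168 170 167]
[199 200 200 207 189 101  60  85 100  90  65  34  31  28  23  22  22  22
  15  22  20  16  23  22  16  25  33  49  41  54  59  59  59  61  60] [329 327 325 325 325 319 322 312 312 312 320 320 320 320 320 320 320 320
 320 320 320 320 320 320 320 320 320 320 324 326 328 329 329 312 326]
95 [518.7 -34.8  12. ] [635.1 -36.5  12. ]
125 [518.8 -59.3  12. ] [646.2 -61.2  12. ]
155 [518.9 -84.8  12. ] [534. -85.  12.]
185 [ 519.1 -111.3   12. ] [ 647.  -113.2   12. ]
215 [ 520.1 -139.    12. ] [ 643.3 -140.8   12. ]
245 [ 520.2 -167.7   12. ] [ 630.1 -169.3   12. ]
275 [ 520.4 -197.7   12. ] [ 621.1 -199.2   12. ]
box edges [ 536.2 -188.7   75. ] [ 630. -190.   75.] [ 534.7 -265.9   75. ] [ 633.7 -267.4   75. ] post [ 564.6 -233.    75. ]
```

The measurements are consistent. The barrel axis is at (583,−94), and the post at (564.6,−233) is within 1 mm of where it should be. The tensioner yaw is about 0.01. Next, over the rack.

Emit:
{"name": "run_rows", "arguments": {
  "plan": {"tx":[40, 40, 40, 40, 40, 40, 40, 40, 40, 40, 27, 0, 0, 0], "ty":[-7, -7, -7, -7, -7, -7, -7, -7, -7, -7, -6, 0, 0, 0], "tz":[0, 0, 0, 0, 0, 0, 0, 0, 0, 0, 0, 0, 0, 0], "rz":[0, 0, 0, 0, 0, 0, 0, 0, 0, 0, 0, -0.13, 0, 0], "finger_gap":[85, 85, 85, 85, 85, 85, 85, 85, 85, 85, 85, 85, 85, 85]}
}}

```text
clock: 3.95
tcp_pos: [511.8, 297.0, 239.2]
ee_rot: [0.0, 0.666, 0.746, -0.0]
force: [0.2, -0.6, 0.4]
gripper_width: 85.2
grasp_force: 0.0
```

Run:
```python
from h import *
C=cam("wrist");np.save("C2.npy",np.array(C,dtype=object),allow_pickle=True)
cv2.imwrite("pics/w2.png",eyes.snapshot("wrist"))
```

```text
(no output)
```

View pics/w2.png

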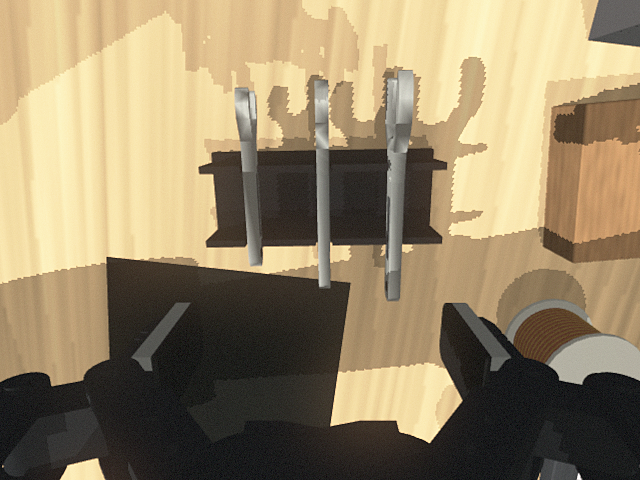

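The wrist view shows the three wrenches standing with heads up. The middle handle crosses the combs at (322,168) and (324,240), and its tail is at (324,287). I'll compute the grasp point.

Run:
```python
from h import *
C=np.load("C2.npy",allow_pickle=True);im=cv2.imread("pics/w2.png");g=cv2.cvtColor(im,6)
P=[]
for row in(185,200,215,230):
    x=np.nonzero(g[row,300:345]>90)[0]+300
    p=ray(C,x.mean(),row,48);P.append(p);print(row,x.min(),x.max(),p,ray(C,x.max(),row,48)-ray(C,x.min(),row,48))
P=np.array(P);d=P[0]-P[-1];print("yaw",np.arctan2(-d[0],d[1]))
print("combs",ray(C,199,170,46),ray(C,446,164,46),ray(C,207,243,46),ray(C,441,240,46),"tail",ray(C,324,287,48),"head",ray(C,321,80,65))
s=r.get_state();print(s["tcp_pos"],np.arctan2(s["ee_rot"][2],s["ee_rot"][1])*2)
```

```text
185 317 328 [510.6 320.   48. ] [8.9 1.  0. ]
200 317 328 [512.  307.8  48. ] [9.  1.1 0. ]
215 317 328 [513.4 295.3  48. ] [9.1 1.  0. ]
230 317 328 [514.9 282.5  48. ] [9.2 1.1 0. ]
yaw 0.11416803179320242
combs [410.  320.4  46. ] [607.5 347.9  46. ] [418.8 259.5  46. ] [615.8 284.8  46. ] tail [522.1 231.8  48. ] head [500.5 397.3  65. ]
[511.97059211 296.77427757 239.27560338] 1.684054503540189
```

Emit:
{"name": "run_rows", "arguments": {
  "plan": {"tx":[5.6, 0, 0, 0, 0, 0], "ty":[1.2, 0, 0, 0, 0, 0], "tz":[30, 30, 30, 30, 27, 0], "rz":[0, 0, 0, 0, 0, 0], "finger_gap":[36, 36, 36, 36, 36, 36]}
}}

```text
clock: 4.6
tcp_pos: [510.9, 301.3, 89.3]
ee_rot: [-0.001, 0.665, 0.747, -0.002]
force: [0.0, -0.6, 0.2]
gripper_width: 36.0
grasp_force: 0.0
```

Emit:
{"name": "run_rows", "arguments": {
  "plan": {"tx":[0, 0, 0, 0, 0, 0, 0, 0, 0, 0], "ty":[0, 0, 0, 0, 0, 0, 0, 0, 0, 0], "tz":[20, 20, 20, 0, 0, 0, 0, 0, 0, 0], "rz":[0, 0, 0, 0, 0, 0, 0, 0, 0, 0], "finger_gap":[36, 36, 36, 36, 0, 0, 0, 0, 0, 0]}
}}

```text
clock: 5.6
tcp_pos: [513.1, 303.7, 34.2]
ee_rot: [0.0, 0.664, 0.748, 0.001]
force: [0.1, -1.2, 5.6]
gripper_width: 9.1
grasp_force: 59.7
```

Emit:
{"name": "run_rows", "arguments": {
  "plan": {"tx":[0, 0, 0, -36, -36, -36, -36, -36, -33, 0, 0], "ty":[0, 0, 0, -3, -3, -3, -3, -3, -3, 0, 0], "tz":[-20, -20, -20, 0, 0, 0, 0, 0, 0, 0, 0], "rz":[0, 0, 0, 0, 0, 0, 0, 0, 0, 0, 0], "finger_gap":[0, 0, 0, 0, 0, 0, 0, 0, 0, 0, 0]}
}}

```text
clock: 6.7
tcp_pos: [520.0, 88.9, 93.4]
ee_rot: [0.001, 0.665, 0.747, 0.0]
force: [0.4, 1.2, -2.8]
gripper_width: 8.9
grasp_force: 58.9
```

Run:
```python
from h import *
cv2.imwrite("pics/w3.png",eyes.snapshot("wrist"))
```

```text
(no output)
```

View pics/w3.png

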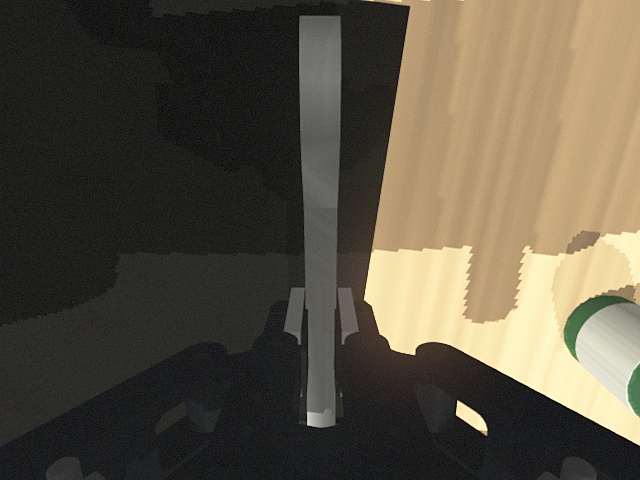

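The wrist view shows the wrench held on edge between the pads, head up in the picture. It is over the mat, with the bottle well off to the right. I'll lower it, release, and tip it over.

Emit:
{"name": "run_rows", "arguments": {
  "plan": {"tx":[0, 0, 0, 0, 0, 0], "ty":[0, 0, 0, 0, 0, 0], "tz":[20, 20, 20, 7, 0, 0], "rz":[0, 0, 0, 0, 0, 0], "finger_gap":[0, 0, 0, 0, 0, 0]}
}}

```text
clock: 7.35
tcp_pos: [519.9, 90.4, 26.1]
ee_rot: [0.0, 0.664, 0.748, 0.0]
force: [0.0, -0.7, -2.2]
gripper_width: 8.8
grasp_force: 58.8
```

Emit:
{"name": "run_rows", "arguments": {
  "plan": {"tx":[0, 0, 0, 0, 0, 0], "ty":[0, 0, 0, 0, 0, 0], "tz":[0, 0, 0, 0, 0, 0], "rz":[0, 0, 0, 0, 0, 0], "finger_gap":[24, 24, 60, 60, 60, 60]}
}}

```text
clock: 7.95
tcp_pos: [519.6, 89.7, 25.4]
ee_rot: [0.0, 0.664, 0.748, 0.0]
force: [0.0, 0.6, 0.2]
gripper_width: 60.0
grasp_force: 0.0
```

Run:
```python
from h import *
cv2.imwrite("pics/w4.png",eyes.snapshot("wrist"))
```

```text
(no output)
```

View pics/w4.png

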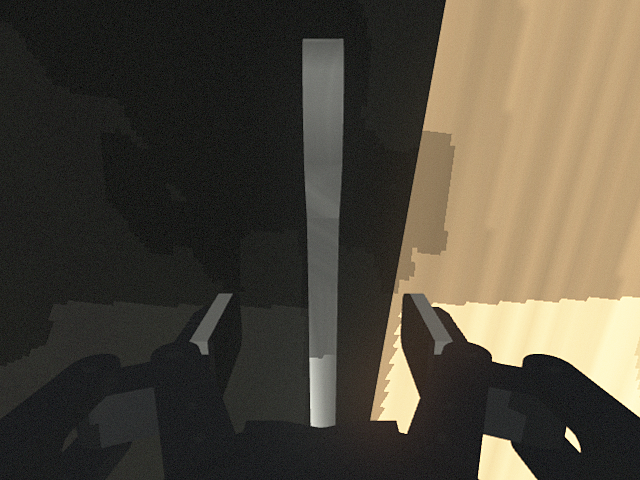

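It is standing on its edge (columns 304–343) between the open fingers. I'll push its upper part towards −tool y to topple it.

Emit:
{"name": "run_rows", "arguments": {
  "plan": {"tx":[0, 0, 0, 0, 0, 0, 0, 0, 0, 0, 0, 0, 0, 0, 0, 0, 0, 0, 0], "ty":[0, -8, -8, -6, -4, -4, -4, -4, -4, 0, 0, 0, 0, 0, 20, 17, 0, 0, 0], "tz":[4, 0, 0, 0, 0, 0, 0, 0, 0, 0, -20, -30, -30, -30, -40, -40, -20, 0, 0], "rz":[0, 0, 0, 0, 0, 0, 0, 0, 0, 0, 0, 0, 0, 0, 0, 0, 0, 0, 0], "finger_gap":[60, 60, 60, 60, 60, 60, 60, 60, 60, 60, 60, 60, 60, 60, 85, 85, 85, 85, 85]}
}}

```text
clock: 9.9
tcp_pos: [514.5, 88.9, 231.2]
ee_rot: [0.0, 0.664, 0.748, 0.0]
force: [-0.3, -1.3, -0.2]
gripper_width: 85.2
grasp_force: 0.0
```

Run:
```python
from h import *
C=cam("wrist");np.save("C3.npy",np.array(C,dtype=object),allow_pickle=True)
cv2.imwrite("pics/w5.png",eyes.snapshot("wrist"))
```

```text
(no output)
```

View pics/w5.png

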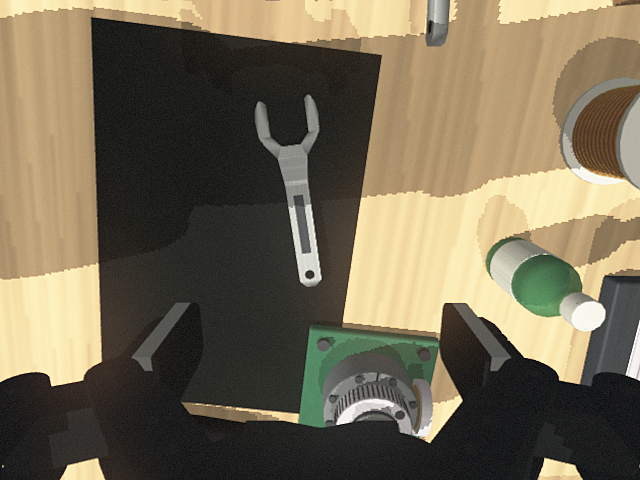

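The wrench lies flat on the mat, mouth up in the picture: jaw tips at (261,103) and (309,97), tail hole at (309,275). I'll measure its axis.

Create wr.py:
```python
from h import *
def wrench(im,C,roi,z=10):
    g=cv2.cvtColor(im,6);h=cv2.cvtColor(im,40)
    x0,y0,x1,y1=roi
    m=((g>70)&(h[:,:,1]<60)).astype(np.uint8)[y0:y1,x0:x1]
    m=cv2.morphologyEx(m,3,np.ones((5,5)))
    c=max(cv2.findContours(m,0,1)[0],key=cv2.contourArea)
    P=np.array([ray(C,a+x0,b+y0,z)[:2] for a,b in c[:,0].astype(float)])
    mn,ax=cv2.PCACompute(P.astype(np.float32),None);d=ax[0]
    if d[1]<0:d=-d
    t=(P-mn)@d; 
    # refine axis from the straight handle (both edges)
    h0=t.min(); n=np.array([-d[1],d[0]])
    ts=np.linspace(h0+25,h0+90,8);s=(P-mn)@n;mid=[]
    for a in ts:
        k=abs(t-a)<4; k1=s[k]; mid.append((k1.max()+k1.min())/2)
    k=np.polyfit(ts,mid,1);d2=d+n*k[0];d2/=np.linalg.norm(d2)
    tail=mn[0]+d*h0+n*np.polyval(k,h0)
    print("len",np.ptp(t),"handle w",[round(float(s[abs(t-a)<4].max()-s[abs(t-a)<4].min()),1) for a in ts],"head w",s.max()-s.min())
    print("tail",tail,"jaw",tail+155*d2,"grasp70",tail+85*d2,"yaw",np.arctan2(-d2[0],d2[1]))
```

Run:
```python
from wr import *
wrench(cv2.imread("pics/w5.png"),np.load("C3.npy",allow_pickle=True),(230,80,335,300))
s=r.get_state();print(s["tcp_pos"],np.arctan2(s["ee_rot"][2],s["ee_rot"][1])*2-np.pi/2)
```

```text
len 171.4859567165375 handle w [21.4, 21.3, 21.2, 21.3, 21.4, 21.2, 21.3, 21.0] head w 53.750551331043276
tail [514.90788914  10.77137762] jaw [476.50540777 160.93878229] grasp70 [493.84846387  93.1212447 ] yaw 0.2503653597757586
[514.07808593  88.85463146 230.56236867] 0.11893692703271519
```

Emit:
{"name": "run_rows", "arguments": {
  "plan": {"tx":[0, 11.2, 0, 0, 0, 0, 0, 0], "ty":[0, -18.6, 0, 0, 0, 0, 0, 0], "tz":[0, 30, 30, 30, 30, 30, 0, 0], "rz":[-0.131, 0, 0, 0, 0, 0, 0, 0], "finger_gap":[50, 50, 50, 50, 50, 50, 50, 50]}
}}

```text
clock: 10.75
tcp_pos: [493.1, 95.5, 81.1]
ee_rot: [-0.001, 0.613, 0.79, -0.001]
force: [-0.0, 0.4, 0.5]
gripper_width: 50.1
grasp_force: 0.0
```

Emit:
{"name": "run_rows", "arguments": {
  "plan": {"tx":[0, 0, 0, 0, 0, 0, 0, 0, 0, 0], "ty":[0, 0, 0, 0, 0, 0, 0, 0, 0, 0], "tz":[25, 25, 14, 5, 0, 0, 0, 0, 0, 0], "rz":[0, 0, 0, 0, 0, 0, 0, 0, 0, 0], "finger_gap":[50, 50, 50, 40, 40, 0, 0, 0, 0, 0]}
}}

```text
clock: 11.75
tcp_pos: [494.5, 95.5, 13.6]
ee_rot: [0.001, 0.613, 0.79, 0.001]
force: [-2.0, -0.6, 9.2]
gripper_width: 17.5
grasp_force: 58.4
```

Emit:
{"name": "run_rows", "arguments": {
  "plan": {"tx":[0, 0, 0, 0, 0, 0, 0, 0, 0, -32, -32, -32, -32, -32, -32, -32, -32, 0, 0, 0], "ty":[0, 0, 0, 0, 0, 0, 0, 0, 0, 10.8, 10.8, 10.8, 10.8, 10.8, 10.8, 10.8, 10.8, 0, 0, 0], "tz":[-10, -30, -30, -30, -30, -30, -36, 0, 0, 0, 0, 0, 0, 0, 0, 0, 0, 0, 0, 0], "rz":[0, 0, 0, 0, 0, 0, 0, 0.12, 0.12, 0, 0, 0, 0, 0, 0, 0, 0, 0, 0, 0], "finger_gap":[0, 0, 0, 0, 0, 0, 0, 0, 0, 0, 0, 0, 0, 0, 0, 0, 0, 0, 0, 0]}
}}

```text
clock: 13.75
tcp_pos: [582.5, -158.8, 208.9]
ee_rot: [-0.0, 0.703, 0.711, 0.0]
force: [0.1, 0.9, -1.7]
gripper_width: 17.5
grasp_force: 59.3
```

Run:
```python
from h import *
C=cam("wrist");np.save("C4.npy",np.array(C,dtype=object),allow_pickle=True)
im=eyes.snapshot("wrist");cv2.imwrite("pics/w6.png",im)
s=r.get_state();print(s["tcp_pos"],np.arctan2(s["ee_rot"][2],s["ee_rot"][1])*2-np.pi/2)
print(pix(C,[583,-94,201]),pix(C,[583,-94,92]))
```

```text
[ 582.51684483 -158.62248423  208.84167726] 0.011397102552102023
[324.4 138.8] [322.9 133.6]
```

View pics/w6.png

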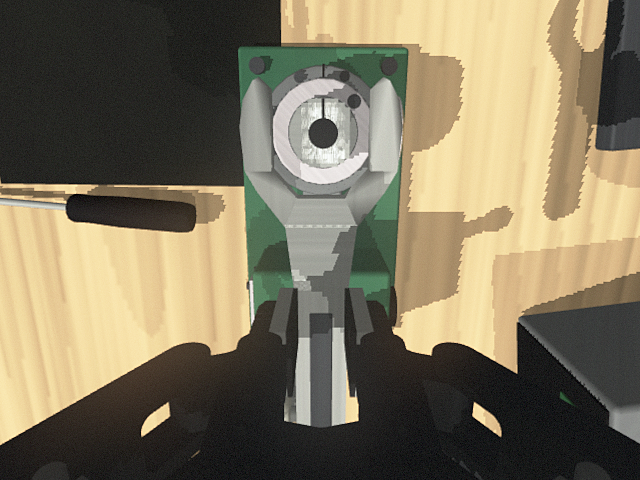

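The picture shows the fork held level around the view of the barrel. The jaw's outer sides are at columns 240 and 403, the tips at row ~80, and the bore at (323,133), where (583,−94) predicts it. I'll check the jaw's position in world coordinates.

Run:
```python
from h import *
C=np.load("C4.npy",allow_pickle=True);im=cv2.imread("pics/w6.png");g=cv2.cvtColor(im,6)
for u in(255,258,385,388): print(u,[int(x) for x in g[66:100:2,u]])
for v in(110,130,150):print(v,[int(x) for x in g[v,234:284:2]],[int(x) for x in g[v,360:412:2]])
m=(g<60).astype(np.uint8)[112:155,303:343];c=max(cv2.findContours(m[5:],0,1)[0],key=cv2.contourArea);print(cv2.boundingRect(c))
for z in(205,195):print(z,ray(C,321.5,80,z),ray(C,240,130,z),ray(C,403,130,z),ray(C,268,130,z),ray(C,370,130,z),ray(C,286,226,z),ray(C,356,226,z))
print(ray(C,323,133,92))
```

```text
255 [77, 73, 80, 74, 78, 94, 109, 151, 158, 157, 158, 165, 163, 167, 167, 171, 170]
258 [76, 79, 76, 77, 67, 88, 94, 115, 132, 133, 136, 141, 143, 144, 146, 153, 151]
385 [67, 61, 65, 67, 60, 78, 139, 178, 195, 196, 197, 195, 199, 198, 199, 202, 204]
388 [64, 70, 67, 66, 64, 83, 76, 192, 206, 204, 203, 206, 207, 204, 200, 205, 202]
110 [42, 47, 50, 54, 144, 146, 154, 157, 163, 166, 165, 169, 172, 153, 141, 134, 116, 108, 91, 84, 71, 167, 216, 209, 207] [166, 166, 158, 164, 161, 153, 164, 177, 184, 185, 198, 201, 203, 200, 205, 204, 197, 174, 153, 120, 110, 130, 72, 162, 157, 159]
130 [45, 51, 40, 141, 149, 151, 157, 165, 160, 167, 168, 171, 167, 166, 165, 153, 145, 134, 99, 74, 223, 211, 200, 196, 201] [169, 161, 160, 157, 159, 154, 175, 189, 194, 202, 202, 201, 205, 203, 199, 199, 200, 203, 167, 147, 122, 145, 148, 156, 156, 155]
150 [52, 50, 48, 44, 142, 154, 160, 162, 166, 165, 165, 169, 170, 169, 164, 163, 166, 154, 151, 90, 64, 236, 201, 205, 208] [165, 162, 163, 162, 129, 156, 199, 202, 207, 204, 204, 198, 200, 200, 197, 199, 196, 200, 192, 162, 204, 101, 163, 159, 156, 151]
(6, 0, 29, 31)
205 [581.8 -75.4 205. ] [554.7 -91.4 205. ] [609.2 -90.7 205. ] [564.1 -91.3 205. ] [598.2 -90.9 205. ] [ 569.7 -124.2  205. ] [ 594.7 -123.9  205. ]
195 [581.8 -74.4 195. ] [552.8 -91.5 195. ] [611.2 -90.8 195. ] [562.8 -91.3 195. ] [599.4 -90.9 195. ] [ 568.8 -126.7  195. ] [ 595.6 -126.4  195. ]
[583.1 -93.7  92. ]
```

Emit:
{"name": "run_rows", "arguments": {
  "plan": {"tx":[-2.8, 0, 0, 0, 0, 0, 0, 0], "ty":[1.3, 0, 0, 0, 0, 0, 0, 0], "tz":[0, 22, 22, 22, 21, 0, 0, 0], "rz":[0, 0, 0, 0, 0, 0, 0, 0], "finger_gap":[0, 0, 0, 0, 0, 0, 0, 0]}
}}

```text
clock: 14.6
tcp_pos: [584.8, -162.5, 122.7]
ee_rot: [0.001, 0.703, 0.711, 0.0]
force: [-0.4, 0.4, -2.2]
gripper_width: 17.1
grasp_force: 59.3
```

Run:
```python
from h import *
C=cam("wrist");np.save("C5.npy",np.array(C,dtype=object),allow_pickle=True)
im=eyes.snapshot("wrist");cv2.imwrite("pics/w7.png",im);g=cv2.cvtColor(im,6)
s=r.get_state();z=s["tcp_pos"][2]-3.6;print(s["tcp_pos"],z)
u0,v0=pix(C,[583.1,-93.8,92]).astype(int);print(u0,v0)
m=(g<60).astype(np.uint8)[v0-25:v0+25,u0-25:u0+25];n,l,st,ce=cv2.connectedComponentsWithStats(m)
print(st[1:],ce[1:]+[u0-25,v0-25])
for v in(v0-25,v0-10,v0+12):print(v,[int(x) for x in g[v,230:300:2]],[int(x) for x in g[v,340:420:2]])
for v in(v0+18,v0+24):print(v,[int(x) for x in g[v,u0-40:u0+40:1]])
print(v0,[int(x) for x in g[v0-80:v0-25:2,255]],[int(x) for x in g[v0-80:v0-25:2,390]])
```

```text
[ 584.78642493 -162.61376812  122.67835531] 119.07835530776725
318 126
[[   3    0   45   49 1627]] [[318.06269207 126.01290719]]
101 [95, 101, 133, 82, 82, 80, 124, 158, 167, 173, 178, 183, 187, 182, 169, 155, 141, 127, 117, 105, 90, 104, 186, 185, 184, 187, 184, 206, 221, 225, 224, 228, 204, 172, 113] [193, 155, 157, 156, 148, 116, 166, 182, 181, 189, 107, 117, 79, 183, 172, 164, 164, 185, 190, 196, 207, 211, 216, 219, 218, 218, 201, 176, 150, 114, 102, 105, 82, 92, 85, 102, 136, 160, 152, 154]
116 [98, 142, 135, 132, 131, 140, 158, 160, 166, 176, 178, 182, 185, 183, 182, 172, 160, 150, 138, 124, 101, 124, 184, 185, 186, 184, 187, 183, 231, 242, 231, 216, 231, 230, 91] [112, 172, 165, 255, 252, 255, 179, 180, 182, 175, 110, 114, 111, 154, 102, 172, 181, 198, 199, 204, 217, 220, 218, 215, 216, 216, 219, 193, 167, 141, 109, 108, 109, 89, 99, 104, 128, 174, 175, 172]
138 [102, 112, 152, 143, 137, 142, 163, 166, 166, 174, 175, 177, 181, 182, 181,
[... 639 characters left out ...]
4, 169, 175, 166, 163, 183, 190]
150 [178, 180, 179, 177, 179, 178, 174, 173, 204, 221, 217, 227, 210, 199, 194, 193, 192, 200, 202, 211, 220, 249, 170, 99, 116, 113, 110, 113, 116, 114, 114, 117, 114, 115, 120, 113, 104, 93, 94, 83, 83, 93, 88, 85, 98, 116, 116, 118, 115, 115, 108, 110, 113, 113, 111, 111, 112, 114, 112, 112, 116, 111, 106, 107, 109, 115, 112, 112, 114, 111, 112, 109, 109, 111, 111, 107, 103, 101, 102, 102]
126 [98, 102, 102, 101, 106, 102, 107, 140, 133, 133, 139, 136, 135, 137, 133, 135, 136, 154, 167, 171, 174, 172, 177, 181, 184, 184, 183, 182] [82, 84, 82, 77, 77, 83, 82, 78, 64, 68, 63, 71, 96, 104, 104, 106, 103, 123, 197, 219, 216, 216, 219, 220, 216, 218, 218, 216]
```

Emit:
{"name": "run_rows", "arguments": {
  "plan": {"tx":[1, 0, 0, 0, 0, 0, 0, 0, 0, 0], "ty":[-0.9, 0, 0, 0, 0, 0, 0, 0, 0, 0], "tz":[0, 0, 5, 5, 3, 3, 3, 3, 0, 0], "rz":[0, 0, 0, 0, 0, 0, 0, 0, 0, 0], "finger_gap":[0, 0, 0, 0, 0, 0, 0, 0, 0, 0]}
}}

```text
clock: 15.65
tcp_pos: [583.2, -161.6, 99.3]
ee_rot: [-0.0, 0.704, 0.711, 0.0]
force: [0.7, -0.7, -2.7]
gripper_width: 17.4
grasp_force: 59.3
```

Emit:
{"name": "run_rows", "arguments": {
  "plan": {"tx":[0, 0, 0, 0, 0, 0], "ty":[0, 0, 0, 0, 0, 0], "tz":[3, 3, 2, 1, 0, 0], "rz":[0, 0, 0, 0, 0, 0], "finger_gap":[0, 0, 0, 0, 0, 0]}
}}

```text
clock: 16.25
tcp_pos: [583.2, -161.6, 90.4]
ee_rot: [-0.0, 0.704, 0.711, 0.0]
force: [0.9, 0.4, -2.4]
gripper_width: 17.2
grasp_force: 59.4
```

Emit:
{"name": "run_rows", "arguments": {
  "plan": {"tx":[0, 0, 0, 0, 0, 0, 22, 24, 22, 0, 0], "ty":[0, 0, 0, 0, 0, 0, 0, 0, 0, 0, 0], "tz":[0.8, 0, 0, 0, -20, -30, -10, 0, 0, 0, 0], "rz":[0, 0, 0, 0, 0, 0, 0, 0, 0, 0, 0], "finger_gap":[0, 36, 36, 36, 36, 36, 85, 85, 85, 85, 85]}
}}

```text
clock: 17.35
tcp_pos: [582.6, -93.4, 149.7]
ee_rot: [0.0, 0.703, 0.711, 0.0]
force: [-0.2, 0.6, 0.0]
gripper_width: 84.8
grasp_force: 0.0
```

Run:
```python
from h import *
C=cam("wrist");np.save("C6.npy",np.array(C,dtype=object),allow_pickle=True)
im=eyes.snapshot("wrist");cv2.imwrite("pics/w8.png",im)
s=r.get_state();print(s["tcp_pos"])
for p in([583.1,-93.8,92],[583.1,-93.8,86],[583.1,-78,86],[566,-94,86],[600,-94,86]):print(p,pix(C,p))
cv2.imwrite("pics/w8.png",im)
```

```text
[582.54033416 -94.22001167 149.59945629]
[583.1, -93.8, 92] [321.7 267.8]
[583.1, -93.8, 86] [321.7 263.9]
[583.1, -78, 86] [322.1 234.7]
[566, -94, 86] [289.  263.9]
[600, -94, 86] [354.  264.6]
```

View pics/w8.png

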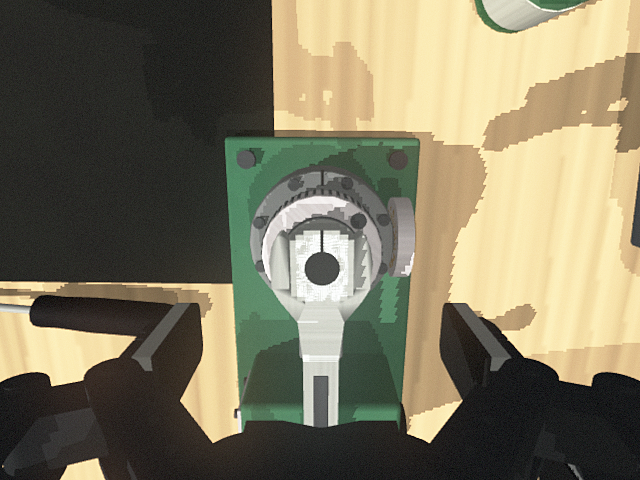

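The wrench is seated: its jaw surrounds the flats and its handle lies along the box. The bore is at (322,267), where predicted. Next I turn the tool back, lower it to the ring and grip.

Emit:
{"name": "run_rows", "arguments": {
  "plan": {"tx":[0, 0, 0, 0, 0, 0, 0, 0, 0, 0, 0, 0, 0], "ty":[0.5, 0, 0, 0, 0, 0, 0, 0, 0, 0, 0, 0, 0], "tz":[0, 0, 0, 0, 0, 25, 25, 20, 10, 10, 5, 0, 0], "rz":[-0.13, -0.13, -0.13, -0.13, -0.13, 0, 0, 0, 0, 0, 0, 0, 0], "finger_gap":[85, 85, 85, 85, 85, 85, 85, 85, 85, 85, 85, 85, 85]}
}}

```text
clock: 18.7
tcp_pos: [583.4, -93.6, 55.1]
ee_rot: [0.0, 0.44, 0.898, 0.0]
force: [-0.1, -0.2, 0.4]
gripper_width: 85.0
grasp_force: 0.0
```

```bash
python3 -c "
from h import *
s=r.get_state();print(s['moment'],np.arctan2(s['ee_rot'][2],s['ee_rot'][1])*2-np.pi/2)"
```

```text
[ 0.03484542 -0.0027186  -0.00340686] 0.6599457896762071
```

Emit:
{"name": "run_rows", "arguments": {
  "plan": {"tx":[0, 0, 0, 0, 0, 0], "ty":[0, 0, 0, 0, 0, 0], "tz":[2, 0, 0, 0, 0, 0], "rz":[0, 0, 0, 0, 0, 0], "finger_gap":[85, 64, 60, 60, 60, 60]}
}}

```text
clock: 19.3
tcp_pos: [582.9, -93.8, 53.3]
ee_rot: [0.0, 0.44, 0.898, -0.0]
force: [-5.8, -1.7, 12.4]
gripper_width: 66.0
grasp_force: 63.3
```

```bash
python3 -c "
from h import *
s=r.get_state();print(s['moment'],np.arctan2(s['ee_rot'][2],s['ee_rot'][1])*2-np.pi/2)"
```

```text
[-0.04377527  1.13056461 -0.00537772] 0.6598041892782645
```

Emit:
{"name": "run_rows", "arguments": {
  "plan": {"tx":[0, 0, 0, 0, 0, 0, 0], "ty":[0, 0, 0, 0, 0, 0, 0], "tz":[0, 0, 0, 0, 0, 0, 0], "rz":[0.08, 0.08, 0.08, 0.08, 0.08, 0.08, 0], "finger_gap":[60, 60, 60, 60, 60, 60, 60]}
}}

```text
clock: 20.0
tcp_pos: [583.1, -93.7, 53.3]
ee_rot: [0.0, 0.642, 0.767, -0.0]
force: [-4.7, -0.6, 10.3]
gripper_width: 65.8
grasp_force: 64.0
```

Create st.py:
```python
from h import *
s=r.get_state();print(s['force'].round(1),s['moment'].round(2),"yaw",round(np.arctan2(s['ee_rot'][2],s['ee_rot'][1])*2-np.pi/2,3),s['gripper_width'])
```

```bash
python3 st.py
```

```text
[-4.7 -0.6 10.3] [-0.25  0.88 -0.05] yaw 0.177 65.76998915020981
```

Emit:
{"name": "run_rows", "arguments": {
  "plan": {"tx":[0, 0, 0, 0, 0], "ty":[0, 0, 0, 0, 0], "tz":[0, 0, 0, 0, 0], "rz":[0.08, 0.08, 0.08, 0.08, 0.08], "finger_gap":[60, 60, 60, 60, 60]}
}}

```text
clock: 20.5
tcp_pos: [583.3, -93.8, 53.4]
ee_rot: [0.0, 0.781, 0.624, 0.0]
force: [-2.8, -0.8, 8.4]
gripper_width: 66.4
grasp_force: 63.9
```

```bash
python3 st.py
```

```text
[-2.8 -0.8  8.4] [-0.17  0.63  0.25] yaw -0.223 66.38547175092573
```

Emit:
{"name": "run_rows", "arguments": {
  "plan": {"tx":[0, 0, 0], "ty":[0, 0, 0], "tz":[0, 0, 0], "rz":[0.06, 0.06, 0.06], "finger_gap":[60, 60, 60]}
}}

```text
clock: 20.8
tcp_pos: [584.5, -91.1, 53.4]
ee_rot: [0.0, 0.833, 0.553, 0.002]
force: [8.9, 20.1, -0.2]
gripper_width: 65.9
grasp_force: 66.3
```

```bash
python3 st.py
```

```text
[ 8.9 20.1 -0.2] [ 4.17 -1.87  1.53] yaw -0.399 65.8503423532817
```

Create dot.py:
```python
import sys
from h import *
def polar(im,C,z,cen=(583.1,-93.8),R=range(20,36)):
    g=cv2.cvtColor(im,6);A=np.radians(np.arange(0,360,3));out=[]
    for rr in R:
        uv=np.array([pix(C,[cen[0]+rr*np.cos(a),cen[1]+rr*np.sin(a),z]) for a in A],np.float32)
        out.append(cv2.remap(g,uv[:,:1].copy(),uv[:,1:].copy(),1)[:,0])
    return np.array(out)
```

Run:
```python
from dot import *
C6=np.load("C6.npy",allow_pickle=True);print(ray(C6,358,219,70)-[583.1,-93.8,0])
C=cam("wrist");im=eyes.snapshot("wrist");cv2.imwrite("pics/w9.png",im);np.save("C9.npy",np.array(C,dtype=object),allow_pickle=True)
for n,i,c in(("before",cv2.imread("pics/w8.png"),C6),("now",im,C)):
    p=polar(i,c,70);print(n)
    for k in(7,9,11): print(20+k,[int(x) for x in p[k][:70]])
    q=polar(i,c,92,R=(17,19));print("idx",[int(x) for x in q[0][15:45]])
print(r.get_state()["moment"].round(2))
```

```text
[19.7 20.6 70. ]
before
27 [136, 122, 119, 126, 129, 150, 165, 166, 158, 165, 181, 172, 82, 80, 72, 68, 78, 64, 92, 154, 179, 176, 138, 160, 129, 127, 219, 218, 215, 212, 211, 213, 212, 216, 216, 212, 210, 212, 222, 217, 219, 214, 220, 209, 215, 210, 234, 242, 221, 213, 181, 163, 168, 196, 192, 189, 189, 187, 188, 189, 191, 194, 202, 208, 208, 205, 208, 211, 211, 217]
29 [173, 178, 175, 174, 172, 172, 177, 175, 179, 177, 177, 177, 132, 75, 78, 78, 79, 76, 153, 175, 179, 179, 177, 170, 214, 241, 237, 206, 211, 223, 222, 220, 218, 211, 216, 212, 212, 208, 214, 219, 219, 214, 221, 211, 218, 243, 240, 213, 217, 214, 221, 215, 216, 219, 215, 216, 219, 209, 201, 195, 187, 170, 165, 170, 177, 188, 199, 206, 209, 209]
31 [176, 174, 171, 174, 177, 177, 178, 175, 174, 174, 175, 176, 177, 84, 74, 78, 76, 99, 178, 176, 174, 178, 189, 242, 243, 244, 243, 239, 238, 240, 243, 241, 238, 241, 242, 244, 239, 224, 208, 224, 236, 215, 233, 211, 243, 235, 215, 217, 217, 214, 219, 215, 215, 217, 214, 213, 212, 224, 230, 237, 240, 245, 244, 240, 248, 227, 208, 188, 187, 202]
idx [243, 243, 248, 241, 248, 2
[... 649 characters left out ...]
9, 127, 125, 125, 128, 126, 127, 126, 126, 128, 127, 126, 125, 126, 128, 126, 129, 130, 104, 91, 92, 98, 102, 105, 106, 141, 184, 180, 182, 179, 178, 214, 214, 209, 203, 176]
31 [128, 125, 128, 121, 182, 124, 128, 129, 128, 123, 121, 127, 130, 122, 125, 128, 130, 126, 126, 123, 128, 130, 128, 126, 171, 215, 215, 216, 213, 220, 215, 128, 128, 126, 130, 129, 125, 123, 126, 122, 123, 130, 126, 128, 124, 125, 127, 127, 128, 124, 123, 121, 125, 121, 132, 109, 105, 106, 108, 102, 126, 179, 178, 178, 179, 216, 217, 215, 212, 213]
idx [107, 105, 108, 110, 109, 108, 109, 107, 105, 107, 108, 89, 41, 72, 108, 105, 108, 110, 106, 110, 109, 110, 107, 106, 107, 104, 109, 106, 108, 108]
[ 2.16 -1.13  1.39]
```

Run:
```python
from dot import *
C=np.load("C9.npy",allow_pickle=True);im=cv2.imread("pics/w9.png")
p=polar(im,C,70)
for k in(5,7,8,9,10,11,13): print(20+k,[int(x) for x in p[k][90:]])
g=cv2.cvtColor(im,6);
print(pix(C,[583.1,-93.8,92]),pix(C,[583.1,-93.8,70]))
m=(g[:,:]<70).astype(np.uint8);n,l,st,ce=cv2.connectedComponentsWithStats(m)
for s,c in zip(st,ce):
    if 60<s[4]<2500: print(s,c.round(1),(ray(C,*c,70)-[583.1,-93.8,0])[:2],(ray(C,*c,92)-[583.1,-93.8,0])[:2])
C6=np.load("C6.npy",allow_pickle=True);g6=cv2.cvtColor(cv2.imread("pics/w8.png"),6)
m=(g6<70).astype(np.uint8);n,l,st,ce=cv2.connectedComponentsWithStats(m)
print("before")
for s,c in zip(st,ce):
    if 60<s[4]<2500: print(s,c.round(1),(ray(C6,*c,70)-[583.1,-93.8,0])[:2],(ray(C6,*c,92)-[583.1,-93.8,0])[:2])
```

```text
25 [142, 235, 222, 218, 208, 210, 212, 175, 181, 184, 150, 100, 98, 114, 111, 113, 111, 110, 110, 100, 133, 164, 179, 179, 173, 160, 147, 135, 125, 113]
27 [245, 250, 241, 211, 206, 211, 184, 182, 178, 120, 97, 91, 113, 107, 112, 107, 180, 177, 179, 180, 182, 179, 158, 137, 121, 108, 98, 90, 91, 74]
28 [241, 250, 241, 224, 209, 207, 178, 180, 186, 95, 97, 105, 112, 108, 156, 180, 177, 177, 179, 181, 177, 155, 131, 113, 98, 75, 53, 52, 55, 51]
29 [248, 248, 245, 243, 219, 204, 184, 184, 128, 97, 94, 138, 107, 174, 181, 179, 181, 178, 178, 183, 154, 135, 108, 116, 52, 56, 54, 56, 57, 48]
30 [251, 255, 250, 246, 214, 181, 180, 186, 93, 99, 110, 146, 195, 182, 182, 176, 178, 179, 181, 161, 133, 123, 128, 128, 50, 56, 54, 57, 52, 66]
31 [37, 19, 245, 250, 224, 169, 178, 174, 104, 97, 100, 123, 224, 182, 179, 176, 178, 180, 169, 136, 124, 126, 127, 126, 67, 56, 55, 51, 57, 129]
33 [40, 45, 46, 27, 237, 217, 214, 121, 127, 118, 170, 116, 110, 180, 178, 176, 182, 162, 172, 167, 132, 134, 123, 130, 127, 130, 122, 130, 127, 125]
[320.6 392.3] [320.5 350.4]
[366 129  35  33 334] [381.8 147.9] [
[... 603 characters left out ...]
[ 3.2 36.4] [ 7.7 41.8]
[232 244  18  22 202] [241.7 255.6] [-9.7 40. ] [-2.9 44.8]
[359 245   9  16  69] [362.7 252.6] [25.3 26.4] [25.7 33.7]
[268 247   9  18  65] [272.1 255.7] [-1.  36.3] [ 4.2 41.8]
[369 250  11  19  73] [374.1 258.9] [27.8 23.1] [27.8 31. ]
[257 253  11  19  77] [261.7 262.2] [-4.9 35.7] [ 1.1 41.2]
[380 257  11  19  63] [384.6 266.2] [30.  19.5] [29.6 28.1]
[253 290 105  53 531] [305.3 301.5] [ 2.3 18.2] [ 7. 27.]
[398 323  20  24 305] [408.9 333.3] [29.3 -5.4] [28.9  7.7]
before
[631 174   9  73 258] [636.3 218. ] [171.8  23. ] [154.2  27.7]
[265 357  30  20 117] [279.8 366.6] [-24.6 -72. ] [-22.2 -57.6]
[249 371  54  35 871] [280.1 389.7] [-24.7 -88.3] [-22.3 -72.2]
```

The ring's dot went from 46° to −10°, so the ring turned about 0.99 rad, and the torque then rose to 1.4 N m. The barrel followed only until the wrench met the post. I'll add a touch more turn and hold it.

Emit:
{"name": "run_rows", "arguments": {
  "plan": {"tx":[0, 0, 0], "ty":[0, 0, 0], "tz":[0, 0, 0], "rz":[0.04, 0, 0], "finger_gap":[60, 60, 60]}
}}

```text
clock: 21.15
tcp_pos: [585.3, -89.7, 53.4]
ee_rot: [-0.0, 0.843, 0.538, 0.003]
force: [7.7, 15.8, 0.2]
gripper_width: 65.9
grasp_force: 67.2
```

```bash
python3 st.py
```

Run:
```python
from dot import *
C=cam("wrist");im=eyes.snapshot("wrist");cv2.imwrite("pics/w10.png",im);g=cv2.cvtColor(im,6)
m=(g<70).astype(np.uint8);n,l,st,ce=cv2.connectedComponentsWithStats(m)
for s,c in zip(st,ce):
    d=(ray(C,*c,70)-[583.1,-93.8,0])[:2]
    if 200<s[4]<500 and np.hypot(*d)<33: print(s,d,np.degrees(np.arctan2(d[1],d[0])))
q=polar(im,C,92,R=(17,19))[0];print("idx",q[20:36])
for p in(q,): pass
```

```text
[ 7.7 15.8  0.2] [ 3.52 -1.75  1.27] yaw -0.435 65.92683413187503
[396 324  21  25 330] [29.  -5.2] -10.165694879542695
idx [108 106 108 109 109 110 111  39  47 110 110 109 110 108 109 106]
```

Emit:
{"name": "run_rows", "arguments": {
  "plan": {"tx":[0, 0, 0, 0, 0, 0, 0, 0, 0, 0], "ty":[0, 0, 0, 0, 0, 0, 0, 0, 0, 0], "tz":[0, 0, 0, 0, 0, 0, 0, 0, 0, 0], "rz":[0, 0, 0, -0.13, -0.13, -0.13, -0.13, -0.13, -0.13, 0], "finger_gap":[85, 85, 85, 85, 85, 85, 85, 85, 85, 85]}
}}

```text
clock: 22.2
tcp_pos: [582.8, -94.1, 52.5]
ee_rot: [-0.0, 0.577, 0.817, -0.0]
force: [0.1, -0.5, 0.5]
gripper_width: 85.0
grasp_force: 0.0
```

```bash
python3 st.py
```

Run:
```python
from dot import *
C=cam("wrist");im=eyes.snapshot("wrist");cv2.imwrite("pics/w11.png",im);g=cv2.cvtColor(im,6)
m=(g<70).astype(np.uint8);n,l,st,ce=cv2.connectedComponentsWithStats(m)
for s,c in zip(st,ce):
    d=(ray(C,*c,70)-[583.1,-93.8,0])[:2]
    if 150<s[4]<600 and np.hypot(*d)<36: print(s,d,np.degrees(np.arctan2(d[1],d[0])))
q=polar(im,C,92,R=(17,19))[0];print("idx",q[20:36])
```

```text
[ 0.1 -0.5  0.5] [-0.05  0.05 -0.05] yaw 0.342 85.03186195106623
[283 282 108  52 474] [-0.8 18.3] 92.50313977958513
idx [104 109 104 104 109 105  85  35  54 105 109 105 108 106 105 107]
```

Emit:
{"name": "run_rows", "arguments": {
  "plan": {"tx":[0, 0, 0, 0, 0], "ty":[0, 0, 0, 0, 0], "tz":[0, 0, 0, 0, 0], "rz":[0, 0, 0, 0, 0], "finger_gap":[60, 60, 60, 60, 60]}
}}

```text
clock: 22.75
tcp_pos: [583.0, -93.8, 53.1]
ee_rot: [0.0, 0.578, 0.816, -0.0]
force: [-4.5, -1.1, 11.3]
gripper_width: 66.0
grasp_force: 64.1
```

```bash
python3 st.py
```

```text
[-4.5 -1.1 11.3] [-0.22  0.93 -0.03] yaw 0.337 66.04692669697266
```

Emit:
{"name": "run_rows", "arguments": {
  "plan": {"tx":[0, 0], "ty":[0, 0], "tz":[0, 0], "rz":[0.05, 0.05], "finger_gap":[60, 60]}
}}

```text
clock: 22.95
tcp_pos: [583.4, -95.0, 53.2]
ee_rot: [0.001, 0.618, 0.786, -0.001]
force: [3.2, -18.8, 5.4]
gripper_width: 66.3
grasp_force: 65.0
```

```bash
python3 st.py
```

```text
[  3.2 -18.8   5.4] [-3.98 -0.29  1.67] yaw 0.238 66.25497675682931
```

Emit:
{"name": "run_rows", "arguments": {
  "plan": {"tx":[0, 0], "ty":[0, 0], "tz":[0, 0], "rz":[0.05, 0], "finger_gap":[60, 60]}
}}

```text
clock: 23.15
tcp_pos: [583.6, -96.9, 53.2]
ee_rot: [0.002, 0.639, 0.769, -0.001]
force: [1.8, -17.2, 4.3]
gripper_width: 66.3
grasp_force: 65.8
```

```bash
python3 st.py
```

```text
[  1.8 -17.2   4.3] [-3.81 -0.37  1.33] yaw 0.185 66.32474431663752
```

The second grip met 1.67 N m at once, so the ring is hard against its stop and the wrench is bearing on the post. I'll release, rise and measure the wrench.

Emit:
{"name": "run_rows", "arguments": {
  "plan": {"tx":[0, 0, 0, 0, 0, 0, 0, -12, -20, -20, 0, 0], "ty":[0, 0, 0, 0, 0, 0, 0, 0, 0, 0, 0, 0], "tz":[0, 0, 0, -20, -30, -40, -40, -40, 0, 0, 0, 0], "rz":[0, 0, 0, 0, 0, 0, 0.12, 0.12, 0, 0, 0, 0], "finger_gap":[85, 85, 85, 85, 85, 85, 85, 85, 85, 85, 85, 85]}
}}

```text
clock: 24.35
tcp_pos: [581.7, -145.3, 222.4]
ee_rot: [-0.0, 0.725, 0.689, 0.0]
force: [1.3, -0.6, 0.3]
gripper_width: 85.3
grasp_force: 0.0
```

```bash
python3 st.py
```

Run:
```python
from wr import *
from dot import polar
C=cam("wrist");np.save("C12.npy",np.array(C,dtype=object),allow_pickle=True)
im=eyes.snapshot("wrist");cv2.imwrite("pics/w12.png",im);g=cv2.cvtColor(im,6)
print(r.get_state()["tcp_pos"])
q=polar(im,C,92,R=(17,19))[0];print("idx",q[20:36])
m=(g<70).astype(np.uint8);n,l,st,ce=cv2.connectedComponentsWithStats(m)
for s,c in zip(st,ce):
    d=(ray(C,*c,70)-[583.1,-93.8,0])[:2]
    if 30<s[4]<900 and np.hypot(*d)<36: print(s,d,np.degrees(np.arctan2(d[1],d[0])))
h=cv2.cvtColor(im,40)
for y in(-125,-130,-140,-150,-160,-190,-200,-210,-220):
    row=[]
    us=[pix(C,[x,y,86]) for x in np.arange(555,611,1.0)]
    uv=np.array(us,np.float32);sat=cv2.remap(h[:,:,1],uv[:,:1].copy(),uv[:,1:].copy(),1)[:,0]
    k=np.nonzero(sat<50)[0]; print(y,uv[0].round(),[int(a)+555 for a in k])
```

```text
[ 1.3 -0.6  0.3] [-0.    0.01  0.07] yaw -0.051 85.29491314557366
[ 581.78134201 -144.71815355  222.36124781]
idx [194 180 215 194 183 177 164  93  58 175 196 203 224 200 167 169]
[306 123  27  45 589] [-0.2 -0.5] -111.8014094863563
[360 150   5  11  33] [30.  -3.5] -6.654425046006596
-125 [280. 202.] [564, 565, 566, 567, 568, 569, 570, 571, 572, 573, 574, 575, 576, 577, 578, 579, 580, 581, 582, 583, 584, 585, 586, 587, 588, 589, 590, 591, 592, 593, 594, 595, 596, 597, 598, 599, 600, 601, 602]
-130 [281. 209.] [571, 572, 573, 574, 575, 576, 577, 578, 579, 580, 581, 582, 583, 584, 585, 586, 587, 588, 589, 590, 591, 592, 593, 594, 595, 596]
-140 [282. 224.] [571, 572, 573, 574, 575, 576, 577, 578, 579, 580, 581, 582, 583, 584, 585, 586, 587, 588, 589, 590, 591, 592, 593, 594, 595, 596]
-150 [283. 238.] [571, 572, 573, 574, 575, 576, 577, 578, 579, 580, 581, 582, 583, 584, 585, 586, 587, 588, 589, 590, 591, 592, 593, 594, 595, 596]
-160 [284. 251.] [571, 572, 573, 574, 575, 576, 577, 578, 579, 580, 581, 582, 583, 584, 585, 586, 587, 588, 589, 590, 591, 592, 593, 594, 595, 596]
-190 [287. 290.] [572, 573, 574, 575, 576, 577, 578, 579, 580, 581, 582, 583, 584, 585, 586, 587, 588, 589, 590, 591, 592]
-200 [288. 303.] [572, 573, 574, 575, 576, 577, 578, 579, 580, 581, 582, 583, 584, 585, 586, 587, 588, 589, 590, 591, 592]
-210 [289. 316.] [572, 573, 574, 575, 576, 577, 578, 579, 580, 581, 582, 583, 584, 585, 586, 587, 588, 589, 590, 591, 592]
-220 [290. 328.] [560, 561, 562, 563, 564, 565, 566, 567, 568, 569, 570, 571, 572, 573, 574, 575, 576, 577, 578, 579, 580, 581, 582, 583, 584, 585, 586, 587, 588, 589, 590, 591, 592]
```

Run:
```python
from h import *
C5=np.load("C3.npy",allow_pickle=True);g5=cv2.cvtColor(cv2.imread("pics/w5.png"),6)
C12=np.load("C12.npy",allow_pickle=True);g12=cv2.cvtColor(cv2.imread("pics/w12.png"),6)
def prof(g,C,jaw,yaw,z,off):
    d=np.array([-np.sin(yaw),np.cos(yaw)]);n=np.array([np.cos(yaw),np.sin(yaw)])
    uv=np.array([pix(C,[*(np.array(jaw)-t*d+off*n),z]) for t in np.arange(-22,140,2.)],np.float32)
    return cv2.remap(g,uv[:,:1].copy(),uv[:,1:].copy(),1)[:,0].astype(int).tolist()
for off in(0,-21,21):
    print(off);print(prof(g5,C5,(476.5,160.9),0.2504,10,off));print(prof(g12,C12,(582.3,-94),0.0,86,off))
C8=np.load("C6.npy",allow_pickle=True);g8=cv2.cvtColor(cv2.imread("pics/w8.png"),6);print("w8",prof(g8,C8,(582.5,-94),0.011,86,0))
```

```text
0
[36, 34, 36, 35, 35, 31, 32, 34, 36, 33, 33, 33, 32, 31, 32, 32, 32, 37, 37, 33, 36, 35, 25, 149, 145, 143, 142, 148, 140, 139, 140, 142, 145, 139, 136, 140, 138, 136, 172, 161, 140, 137, 134, 140, 123, 64, 69, 69, 67, 80, 99, 96, 98, 98, 101, 101, 99, 96, 97, 98, 97, 96, 98, 100, 99, 100, 99, 99, 100, 99, 99, 104, 205, 218, 215, 215, 216, 214, 214, 218, 138]
[86, 163, 210, 182, 234, 245, 254, 44, 60, 60, 63, 63, 63, 62, 61, 57, 221, 249, 247, 243, 240, 192, 205, 204, 198, 197, 195, 198, 190, 192, 190, 202, 195, 190, 194, 190, 194, 211, 201, 190, 190, 189, 189, 191, 88, 91, 92, 93, 90, 91, 92, 94, 91, 92, 92, 90, 92, 93, 91, 91, 91, 93, 92, 91, 91, 92, 88, 87, 90, 93, 89, 193, 194, 197, 183, 130, 126, 129, 132, 113, 51]
-21
[36, 31, 29, 94, 131, 134, 139, 139, 141, 139, 141, 138, 142, 141, 137, 141, 140, 140, 116, 134, 141, 147, 108, 33, 33, 33, 34, 35, 34, 27, 35, 39, 34, 35, 29, 35, 34, 38, 35, 37, 36, 37, 37, 38, 37, 36, 32, 47, 47, 48, 48, 51, 49, 46, 52, 51, 49, 47, 50, 48, 48, 49, 48, 50, 53, 51, 52, 50, 52, 48, 53, 49, 52, 50, 49, 48, 51, 48, 50, 52, 49]
[209, 205, 205, 194,
[... 735 characters left out ...]
103, 104, 101, 102, 140, 124, 133, 125, 186, 194, 120, 138, 192, 192, 189, 154, 95, 104, 100, 100, 84, 84, 80, 80, 82, 85, 80, 85, 80, 85, 67, 69, 63, 69, 68, 67, 67, 67, 64, 65, 61, 61, 59, 58, 60, 60, 59, 58, 60, 61, 87, 108, 113, 113, 113, 113, 113, 114, 114, 113, 77, 81, 82, 80, 78, 83, 83, 115, 116, 111, 114, 115, 113, 117]
w8 [101, 104, 89, 110, 108, 100, 108, 122, 74, 77, 79, 81, 75, 82, 79, 79, 81, 217, 251, 247, 243, 244, 216, 218, 223, 220, 218, 215, 214, 211, 215, 213, 220, 213, 208, 211, 210, 211, 237, 234, 205, 206, 202, 207, 208, 100, 101, 100, 101, 102, 101, 99, 99, 100, 99, 98, 98, 98, 95, 97, 96, 95, 54, 44, 37, 43, 41, 39, 41, 36, 38, 36, 32, 34, 33, 36, 29, 30, 26, 29, 28]
```

The neck crease and the slot lie within 1–2 mm of their seated positions, so the wrench stayed on the flats, at yaw ≈ 0 with the handle at x ≈ 582. Barrel drift is about 0.16 rad, which is allowed. Now I pick the wrench up.

Emit:
{"name": "run_rows", "arguments": {
  "plan": {"tx":[-16, 0, 0, 0, 0, 0, 0, 0, 0, 0, 0, 0, 0, 0, 0], "ty":[0.3, 0, 0, 0, 0, 0, 0, 0, 0, 0, 0, 0, 0, 0, 0], "tz":[0, 25, 25, 25, 25, 15, 15, 2.5, 0, 0, 0, 0, 0, 0, 0], "rz":[-0.045, 0, 0, 0, 0, 0, 0, 0, 0, 0, 0, 0, 0, 0, 0], "finger_gap":[44, 44, 44, 44, 44, 44, 44, 44, 44, 44, 0, 0, 0, 0, 0]}
}}

```text
clock: 25.9
tcp_pos: [582.4, -161.6, 91.1]
ee_rot: [0.001, 0.709, 0.705, 0.001]
force: [1.5, 0.5, 6.2]
gripper_width: 16.8
grasp_force: 58.5
```

```bash
python3 st.py
```

```text
[1.5 0.5 6.2] [ 0.02 -0.43 -0.03] yaw -0.005 16.80804942736602
```

Emit:
{"name": "run_rows", "arguments": {
  "plan": {"tx":[0, 0, 0, 0, 0, 0, 0, 0, 0, 0, 0], "ty":[0, 0, 0, 0, 0, 0, 0, 0, 0, 0, 0], "tz":[-3, -4, -4, -5, -10, -25, -30, -30, -15, 0, 0], "rz":[0, 0, 0, 0, 0, 0, 0, 0, 0, 0, 0], "finger_gap":[0, 0, 0, 0, 0, 0, 0, 0, 0, 0, 0]}
}}

```text
clock: 27.0
tcp_pos: [580.7, -161.6, 215.1]
ee_rot: [-0.0, 0.709, 0.705, -0.0]
force: [0.6, 0.3, -3.4]
gripper_width: 16.6
grasp_force: 60.0
```

```bash
python3 st.py
```

Run:
```python
from dot import *
C=cam("wrist");im=eyes.snapshot("wrist");cv2.imwrite("pics/w13.png",im);g=cv2.cvtColor(im,6)
for R in(15,17,19): print("idx",polar(im,C,92,R=(R,))[0][20:36])
m=(g<70).astype(np.uint8);n,l,st,ce=cv2.connectedComponentsWithStats(m)
for s,c in zip(st,ce):
    d=(ray(C,*c,70)-[583.1,-93.8,0])[:2]
    if 15<s[4]<900 and np.hypot(*d)<36: print(s,d,np.degrees(np.arctan2(d[1],d[0])))
for n in ("C1","C12"):
    C=np.load(n+".npy",allow_pickle=True);im=cv2.imread("pics/w%s.png"%n[1:])
    print(n,[polar(im,C,92,R=(R,))[0][24:34].tolist() for R in(15,17,19)])
```

```text
[ 0.6  0.3 -3.4] [ 0.05  0.07 -0.03] yaw -0.005 16.646361973334592
idx [211 205 204 230 254 250 251 254  46  82 212 243 246 228 225 218]
idx [228 210 192 227 227 225 234 231  63  79 188 240 220 190 185 168]
idx [171 185 186 185 170 168 172 170  84  90 172 170 169 170 168 173]
[311  94  28  49 662] [0.1 0.9] 83.6598082540886
C1 [[243, 240, 245, 244, 245, 246, 86, 99, 223, 244], [233, 243, 244, 244, 246, 238, 84, 95, 220, 242], [217, 205, 197, 192, 200, 199, 80, 88, 189, 200]]
C12 [[195, 205, 180, 96, 83, 205, 225, 221, 233, 246], [183, 177, 164, 93, 58, 175, 196, 203, 224, 200], [164, 168, 173, 84, 63, 168, 166, 165, 167, 170]]
```

Emit:
{"name": "run_rows", "arguments": {
  "plan": {"tx":[32, 32, 32, 32, 32, 32, 32, 32, 0, 0, 0, 0, 0, 0, 0, 0, 0, 0, 0, 0], "ty":[-10, -10, -10, -10, -10, -10, -10, -10, 0, 0, 0, 0, 0, 0, 0, 0, 0, 0, 0, 0], "tz":[0, 0, 0, 0, 0, 0, 0, 0, 30, 30, 30, 30, 30, 20, 15, 8, 4, 2, 0, 0], "rz":[0, 0, 0, 0, 0, 0, 0, 0, 0, 0, 0, 0, 0, 0, 0, 0, 0, 0, 0, 0], "finger_gap":[0, 0, 0, 0, 0, 0, 0, 0, 0, 0, 0, 0, 0, 0, 0, 0, 0, 0, 0, 0]}
}}

```text
clock: 29.05
tcp_pos: [503.1, 94.9, 17.7]
ee_rot: [0.0, 0.709, 0.705, 0.0]
force: [0.0, -0.2, -2.8]
gripper_width: 16.6
grasp_force: 60.0
```

```bash
python3 st.py
```

```text
[ 0.  -0.2 -2.8] [-0.04  0.03  0.01] yaw -0.005 16.629834042610664
```

Emit:
{"name": "run_rows", "arguments": {
  "plan": {"tx":[0, 0, 0], "ty":[0, 0, 0], "tz":[1.5, 1, 0], "rz":[0, 0, 0], "finger_gap":[0, 0, 0]}
}}

```text
clock: 29.35
tcp_pos: [503.1, 94.9, 15.4]
ee_rot: [0.001, 0.709, 0.705, 0.0]
force: [-4.7, -2.0, 16.7]
gripper_width: 16.4
grasp_force: 63.3
```

```bash
python3 st.py
```

```text
[-4.7 -2.  16.7] [-0.4   0.95 -0.01] yaw -0.005 16.433440351444272
```

Emit:
{"name": "run_rows", "arguments": {
  "plan": {"tx":[0, 0, 0, 0, 0, 0, 0, 0, -32, -32, -32, -32, 0, 0], "ty":[0, 0, 0, 0, 0, 0, 0, 0, 10, 10, 10, 10, 0, 0], "tz":[0, 0, 0, -10, -30, -40, -40, -40, -30, 0, 0, 0, 0, 0], "rz":[0, 0, 0, 0, 0, 0, 0, 0, 0, 0, 0, 0, 0, 0], "finger_gap":[40, 40, 40, 40, 40, 40, 40, 85, 85, 85, 85, 85, 85, 85]}
}}

```text
clock: 30.75
tcp_pos: [541.8, -33.7, 204.9]
ee_rot: [-0.0, 0.709, 0.705, 0.0]
force: [0.5, 0.0, 0.2]
gripper_width: 85.0
grasp_force: 0.0
```

Run:
```python
from dot import *
from wr import wrench
C=cam("wrist");im=eyes.snapshot("wrist");cv2.imwrite("pics/w14.png",im);g=cv2.cvtColor(im,6)
print(r.get_state()["tcp_pos"],pix(C,[583.1,-93.8,70]),pix(C,[500,163,10]),pix(C,[500,8,10]))
m=(g<75).astype(np.uint8);n,l,st,ce=cv2.connectedComponentsWithStats(m)
for s,c in zip(st,ce):
    d=(ray(C,*c,70)-[583.1,-93.8,0])[:2]
    if 15<s[4]<900 and np.hypot(*d)<36: print(s,d,np.degrees(np.arctan2(d[1],d[0])))
a=pix(C,[455,190,10]);b=pix(C,[545,-5,10]);print(a,b)
x0,x1=sorted((int(a[0]),int(b[0])));y0,y1=sorted((int(a[1]),int(b[1])))
try: wrench(im,C,(max(x0,0),max(y0,0),x1,y1))
except Exception as e: print(e)
```

```text
[541.72830569 -32.69917153 204.89819455] [377.6 308.9] [259.9 -61.3] [268.8 161.7]
[401 264  14  16  35] [20.5 29.1] 54.83655450543897
[365 282  37  10  55] [ 2.6 19.5] 82.4053566314085
[370 297  25  38 453] [  4.  -11.1] -70.18284748038104
[411 308  11  10  36] [28.5 -2.7] -5.411869152317035
[ 192.7 -106.6] [324.5 177.6]
len 114.41125962398947 handle w [21.4, 20.6, 21.1, 21.0, 20.7, 20.7, 20.6, 21.0] head w 24.106846614927075
tail [502.03513771  10.114789  ] jaw [503.719614   165.10563564] grasp70 [502.95888277  95.10976941] yaw -0.010867802919092685
```

```bash
python3 -c "
from station import r, eyes, order
print(order.close_job())"
```

```text
the job is handed in; nothing more can be done
None
```

The job is handed in, with no verdict returned: the lock ring is tight against its stop (about 1.3–1.7 N m), the barrel index moved about 2.3 mm (limit 5.5 mm), the wrench lies flat on the bench with nothing held, and the arm never went near the bottle or spool.

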